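# Screw the barrier filter onto the documentation lens and cap it

## Task

Fit the amber filter to the camera lens: set it level on the lens thread with its white mark a little clockwise of the lens's white mark (seen from above), so that it rests on top of the thread without dropping in; turn it backward (anticlockwise) until the marks meet and it drops a step into the thread, then turn it forward (clockwise) a good quarter turn until its flange is fully home on the lens rim. Then set the lens cap over the filter so it sits fully down and level, and let go. Do not force the thread, and leave the blue filter and everything else on the bench where they are.

Things in the scene. Friction and masses are not known exactly. Their poses are not given: they have to be found in the camera images.
- lens_rim (a point): Centre of the lens's front rim (top face), 150 mm above the bench, 74 mm across. Axes: z up, x towards the white mark on the rim. In the mouth (bore 60.8 mm, 18 mm deep) is a right-handed three-start thread: three equal ribs 120 degrees apart, 52.4 mm inside diameter, 5 mm step between ribs, lead 15 mm per turn.
- lens_mark (a point): White mark on top of the lens rim, 35 mm from the lens axis, with a white line down the barrel. The thread start to use lies here. Turned forward from on top without dropping here, the filter enters at the next start and ends 120 degrees too far round.
- filter_amber: Amber filter, loose, about 90 g: black knurled ring 66 mm across, 15 mm high (hold here), amber glass, white mark; below it an aluminium spigot 50 mm across, 12.9 mm long, foot tapering to 45 mm, three lugs reaching 58.4 mm. Origin: centre of the foot's underside; z up, x to the white mark. Ring from z = 12.9 to 27.9 mm. Stands on its spigot in the tray.
- filter_amber_mark (a point): White mark on top of the amber filter's ring, 30.8 mm from its axis at +x. Angle A = filter mark about the lens axis from the lens mark, anticlockwise positive from above. On top of the thread (A -75 to -10 degrees) the filter can be turned backward, rising 1 mm per 24 degrees; from A = -3 degrees on it is off the rib starts and drops 5 mm if not held up.
- filter_amber_flange (a point): Centre of the underside of the amber filter's ring. Height above lens rim: on top of the thread 5.6 mm at A = -75, 7.1 at -40, 8.3 at -10 degrees; dropped in, 3.8 mm at A = 0, 4.6 at +20. Turned forward it sinks 1 mm per 24 degrees under its own weight or light push, meets the rim at A = -90 degrees and goes tight at about -112.
- lens_cap: Black push-on cap, loose, about 45 g, 74 mm across: skirt 70 mm inside, 9 mm deep; roof 3 mm; on top a lighter grip bar 46 mm along x, 14 mm wide (y), 16 mm high. Origin: centre of the skirt's lower edge, z up; roof top at z = 12 mm, bar top at 28 mm. Lies skirt down in the tray. Seated on the filter its origin is 18.9 mm above the filter's origin.
- filter_blue: Another filter of the same shape with blue glass, standing in the tray; bystander, origin at its foot.
- sherd_a: White porcelain sherd, 75 mm, 9 mm thick, in the tray; bystander, origin underneath.
- sherd_b: White porcelain sherd, 62 mm, 8 mm thick, in the tray; bystander, origin underneath.
- tweezers: Steel tweezers with green end, 135 mm long, in the tray; bystander, origin underneath.
- solvent: Amber glass bottle, 54 mm in diameter, 115 mm high; bystander, origin underneath.
- uv_torch: Black hand torch lying down, 130 mm long, 36 mm thick; bystander, origin underneath.
- tray: Fixed grey felt-lined tray, 400 x 250 mm, floor 6 mm above the bench, rim 16 mm high; origin: centre of its underside. It holds both filters and the cap in a row 45 mm towards its +y from the centre line, about 118 mm apart along its x, in any order.
- camera: Fixed camera on its back in an aluminium bench cradle (130 x 215 mm plate), lens pointing straight up; body 98 x 135 mm, finder hump on its +x side. Origin below the lens axis on the bench; axes as at the lens rim.
Not all that is in view belongs to the job. Of the things like the lens_cap, leave any that is green; of the rest the smaller one is meant. Leave any green look-alike of the filter_amber alone.

How it is judged:
By the outcome, as a careful person would: the job done as asked, in the order asked, and still so for the second after the job is handed in, with the robot touching nothing.
It also fails if it takes over 70 s, if anything falls off the work surface, if the arm or the gripper's body presses on something with over 40 N, if the wrist force passes 120 N, or if a joint passes its speed limit or range.

## Robot

A 6-joint arm with a two-finger parallel gripper is mounted at the origin on the work surface. World frame = base frame: x ahead of the robot, y to its left, z up, the work surface at z = 0. Lengths are in m, angles in rad, forces in N, time in s.
With the tool pointing down it reaches from about 0.325 to 0.9 m from the base axis. Payload 6.1 kg.
Tool frame: the origin (TCP) lies on the centre line of the jaws, within the pads' length; the fingertips stand 8 mm ahead of it and the grasp point (between the pads) lies 11 mm behind it; y points along the fingers, x is the direction in which the jaws open and shut, and the axes are right-handed (so a half turn about y gives the same grasp; the last joint's range is limited). The gripper opens to 87 mm and grips with 3 to 60 N. Pads are 19 mm wide; open, the fingers measure 117 mm over their backs; the gripper's body (75 mm by 190 mm) begins 51 mm behind the grasp point.
Start: joints at [1.192, 0.22, 1.526, -0, 1.395, -0.126], TCP at [0.156, 0.605, 0.231] pointing down, gripper open.
Joint ranges: [-2.98, 2.98], [-0.91, 2.08], [0.09, 2.57], [-1.24, 4.39], [0.2, 2.65], [-2.68, 2.68]. Speed limits (rad/s): [2.57, 2.57, 3.01, 3.14, 3.14, 3.14].

## Interface

Orientations are given as a unit quaternion [w, x, y, z].
In Python, from station import robot gives the robot as it stands.
- The arm moves only by the shell command python3 -m inch 'ROWS' [OPENING] [FORCE]. ROWS is JSON, a list of rows, each an object with "xyz": the shift along the tool's x, y, z in m, a list of three; "angular": the turn, a rotation vector about the tool's x, y, z in degrees, a list of three. A call has exactly 5 rows; each row shifts and turns the commanded pose from where the row before left it, along the tool's axes as they then stand; what a row does not reach is not made up. A row lasts 1/8 s, in which the tool goes at most 62.5 mm and 10.7 degrees, less where a joint would pass 70% of its speed; a pose out of reach is approached as far as the arm can. A call is refused whole if a number of a shift passes 0.0625 or a number of a turn 10.7, either way. A call with a gripper value outside its range is refused whole. OPENING is the opening, from 0 (shut) to 1 (fully open), set as the call begins (- or left out, the last holds). The fingers move at their own pace and stop on an object; FORCE is the grip in N (left out, the last holds). Time passes only in rows, so rows that do not move let the fingers close, or fill a call up. It gives the time, the measured TCP pose, the force and the opening at its end, in the units of the state.
- robot.get_obs(): the state, without advancing time (a new reading comes with each control period).
- robot.get_image(name): name is "side" or "top"; returns a dict with "color" (480x640x3 uint8, red, green, blue), "depth" (480x640 float32, m along the optical axis (not along the pixel's ray), 0 where there is no reading), "vfov" (degrees; the focal length in pixels is half the picture's height over the tangent of half this angle, whatever the lens; pixels are square), "cx", "cy" (the principal point, pixels), "extrinsics" (4x4, takes a point from world to camera coordinates). Camera axes: x right, y down, z forward; pixel columns grow to the right and rows downward; lengths in m; the calibration is good to about 2 mm. A picture is of the moment at which its call begins.
- robot.finish_job(): hands the job in, once; it reports no verdict.
The state is a dict: "time_s": time; "joint_positions": joint angles; "joint_velocities": joint speeds; "effort": joint torques, N m; "tool_pos": TCP position; "eef_rot": TCP orientation; "ft_force": force on the tool from outside, world axes, zero at the start; "moment": the same for the moment, N m; "width": finger opening in m.
Only numpy, scipy, OpenCV 4.12 (cv2) and the standard library are available. Lean on these libraries where they do the work, as an engineer would, in place of code of your own. Each camera call takes 0.05 s, during which the arm holds its last target. There are 200 camera calls.

## Working session

There is one attempt and no reset: what is moved stays moved. The work goes in short steps, Python scripts to look and compute and a shell command to move; the robot and the scene stay as the last step left them, time stands still between calls to the robot, and variables do not carry over. Pictures are saved under pics/ and viewed, about 8 in all and at most 12, crops included, and the job is handed in when it is done.

```bash
ls; mkdir -p pics; cat > h.py <<'E'
import numpy as np, cv2
from station import robot
def grab(n,tag):
    d=robot.get_image(n); np.savez('pics/%s.npz'%tag,**d)
    cv2.imwrite('pics/%s.png'%tag,d['color'][:,:,::-1]); return d
def K(d):
    f=240/np.tan(np.radians(d['vfov'])/2); return f,float(d['cx']),float(d['cy'])
def ray(d,u,v):
    f,cx,cy=K(d); E=np.array(d['extrinsics']); R=E[:3,:3]; c=-R.T@E[:3,3]
    return c,R.T@np.array([(u-cx)/f,(v-cy)/f,1.])
def onz(d,u,v,z):
    c,r=ray(d,u,v); return c+r*(z-c[2])/r[2]
def dep(d,u,v):
    c,r=ray(d,u,v); return c+r*d['depth'][int(round(v)),int(round(u))]
def proj(d,p):
    f,cx,cy=K(d); E=np.array(d['extrinsics']); q=E[:3,:3]@np.array(p)+E[:3,3]; return f*q[0]/q[2]+cx,f*q[1]/q[2]+cy
E
python3 - <<'E'
from h import *
for n in('top','side'):
    d=grab(n,n+'0'); print(n,d['vfov'],ray(d,320,240))
o=robot.get_obs(); print(o)
E
```

```text
pics
top 47.49440650602782 (array([ 0.21794751, -0.01367751,  1.28296666]), array([ 0.1875184 , -0.01075264, -0.98226301]))
side 52.72139571678159 (array([ 0.35454234, -0.70248771,  0.96516838]), array([ 0.07377018,  0.62938332, -0.77370199]))
{'time_s': 0.1, 'joint_positions': array([ 1.19188019e+00,  2.21168987e-01,  1.52750149e+00, -9.78553273e-06,
        1.39469310e+00, -1.26069688e-01]), 'joint_velocities': array([ 0.00077561, -0.00256743, -0.00027579, -0.00086269,  0.00134775,
        0.00095512]), 'effort': array([ 1.87738260e-03, -4.95948637e+01, -3.88522840e+01,  7.03382702e-02,
        5.15308371e-02, -1.38089177e-05]), 'tool_pos': array([0.15613514, 0.60461844, 0.22953064]), 'eef_rot': array([-0.55873136,  0.55937341,  0.432429  , -0.43350412]), 'ft_force': array([-0.52846112,  0.26019522, -0.03418653]), 'moment': array([-0.05968431,  0.03825401, -0.03220284]), 'width': 0.08722196278062257}
```

View pics/top0.png

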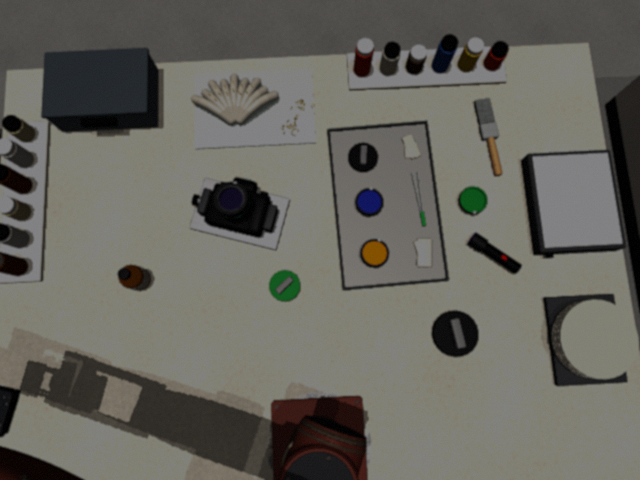

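View pics/side0.png

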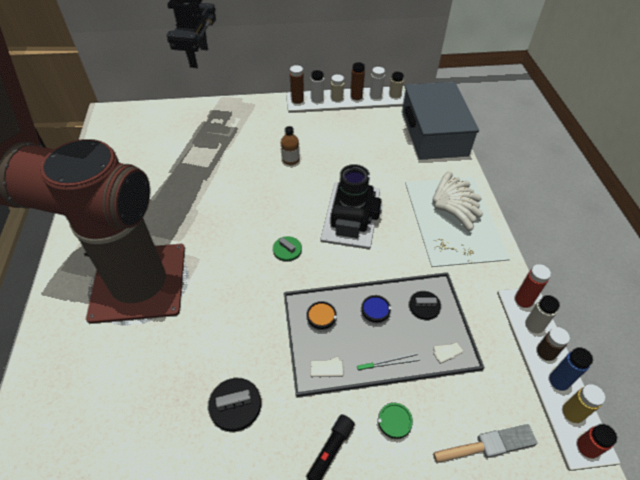

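```bash
cat >> h.py <<'E'
def cell(d,u,v,h=22,S=264,gain=1.6):
    c=d['color'][int(v)-h:int(v)+h,int(u)-h:int(u)+h,::-1]
    return cv2.resize(np.clip(c*gain,0,255).astype('uint8'),(S,S),interpolation=cv2.INTER_CUBIC)
E
python3 - <<'E'
from h import *
t=dict(np.load('pics/top0.npz'));s=dict(np.load('pics/side0.npz'))
T=[cell(t,*p) for p in((231,197),(375,253),(363,157))]
S=[cell(s,*p) for p in((355,180),(322,316),(426,306))]
cv2.imwrite('pics/m0.png',np.vstack([np.hstack(T),np.hstack(S)]))
for n,u,v in(('lens',231,197),('amb',375,253),('cap',363,157),('tray',340,200)): print(n,dep(t,u,v))
for n,u,v in(('lens',355,178),('amb',322,316),('cap',426,300)): print(n,dep(s,u,v))
E
```

```text
lens [0.54330323 0.16263394 0.13171507]
amb [ 0.4197173  -0.1536681   0.02966529]
cap [ 0.65473433 -0.14156304  0.03168276]
tray [ 0.55634353 -0.08091131  0.01060641]
lens [0.54246682 0.1640913  0.13176335]
amb [ 0.42423758 -0.15715661  0.02780926]
cap [ 0.6629283  -0.14480442  0.03333623]
```

View pics/m0.png

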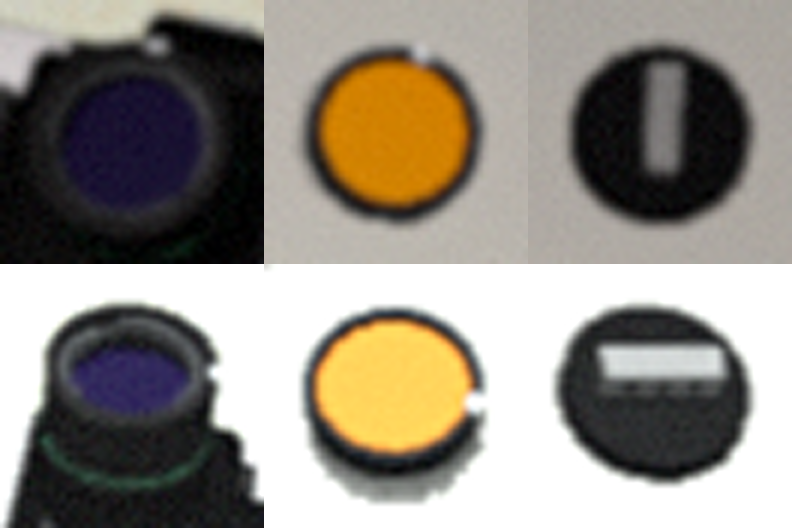

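```bash
cat >> h.py <<'E'
def cloud(d,u,v,h=22):
    f,cx,cy=K(d);E=np.array(d['extrinsics']);R=E[:3,:3];c=-R.T@E[:3,3]
    vv,uu=np.mgrid[int(v)-h:int(v)+h,int(u)-h:int(u)+h]
    z=d['depth'][vv,uu]
    P=np.stack([(uu-cx)/f*z,(vv-cy)/f*z,z],-1)@R+c
    return P,d['color'][vv,uu],uu,vv
def ctri(ds,ps):
    A=np.zeros((3,3));b=np.zeros(3)
    for d,p in zip(ds,ps):
        c,r=ray(d,*p);r/=np.linalg.norm(r);M=np.eye(3)-np.outer(r,r);A+=M;b+=M@c
    x=np.linalg.solve(A,b); return x,[np.round(np.array(proj(d,x))-p,2) for d,p in zip(ds,ps)]
E
python3 - <<'E'
from h import *
t=dict(np.load('pics/top0.npz'));s=dict(np.load('pics/side0.npz'))
def band(d,u,v,lo,hi,h=22):
    P,C,uu,vv=cloud(d,u,v,h);m=(P[...,2]>lo)&(P[...,2]<hi)
    (c,r)=cv2.minEnclosingCircle(P[m][:,:2].astype('f4'));print(' enc',np.round(c,4),round(r,4),'n',m.sum(),'zmed',np.median(P[m][:,2]))
for n,d,ps in(('top',t,((231,197),(375,253),(363,157))),('side',s,((355,180),(322,316),(426,306)))):
    print(n)
    band(d,*ps[0],.142,.158);band(d,*ps[1],.022,.05);band(d,*ps[2],.014,.023);band(d,*ps[2],.028,.05)
# glass/colour ellipses
def mask(d,u,v,f,h=22):
    P,C,uu,vv=cloud(d,u,v,h);m=f(C.astype(int)).astype('uint8')
    cs=max(cv2.findContours(m,0,1)[0],key=cv2.contourArea);M=cv2.moments(m);e=cv2.fitEllipse(cs)
    return (e[0][0]+uu[0,0],e[0][1]+vv[0,0]),e[1]
am=lambda C:(C[...,0]-C[...,2]>60)
bl=lambda C:(C[...,2]-C[...,1]>20)
a=mask(t,375,253,am),mask(s,322,316,am);print('amb',a,ctri([t,s],[a[0][0],a[1][0]]))
b=mask(t,369,202,bl),mask(s,377,309,bl);print('blue',b,ctri([t,s],[b[0][0],b[1][0]]))
mk=lambda C:(C.min(-1)>150)
L=(209+157/6-.5,175+45/6-.5),(333+213/6-.5,158+(371-264)/6-.5)
print('lmark',ctri([t,s],L),onz(t,*L[0],.15),onz(s,*L[1],.15))
A=(353+(421-264)/6-.5,231+53/6-.5),(300+(476-264)/6-.5,294+(401-264)/6-.5)
print('amark',ctri([t,s],A),onz(t,*A[0],.034),onz(s,*A[1],.034))
B=[(341+(x-528)/6-.5,135+y/6-.5) for x,y in((668,62),(660,174),(647,118),(683,118))]
print('bar',[onz(t,*q,.034) for q in B])
Bs=[(404+(x-528)/6-.5,284+(y-264)/6-.5) for x,y in((598,345),(722,346),(727,376),(603,378))]
print('barS',[onz(s,*q,.034) for q in Bs])
E
```

```text
top
 enc [0.5365 0.161 ] 0.0378 n 469 zmed 0.14879456072886654
 enc [ 0.4198 -0.1525] 0.034 n 657 zmed 0.030593986546549434
 enc [ 0.6649 -0.1451] 0.0629 n 532 zmed 0.018220036576739096
 enc [ 0.6608 -0.1424] 0.0234 n 109 zmed 0.03430981338743755
side
 enc [0.5398 0.1607] 0.0399 n 320 zmed 0.14780500400074154
 enc [ 0.4227 -0.1544] 0.0343 n 681 zmed 0.029500583285515747
 enc [ 0.6618 -0.145 ] 0.0381 n 541 zmed 0.017609940670633262
 enc [ 0.6625 -0.1472] 0.0233 n 121 zmed 0.03288075478075381
amb (((np.float64(374.2709712982178), np.float64(252.5903491973877)), (22.980100631713867, 24.097091674804688)), ((np.float64(321.09153747558594), np.float64(313.7792263031006)), (21.11667823791504, 24.959001541137695))) (array([ 0.42186687, -0.15204239,  0.02873513]), [array([-0.07, -0.4 ]), array([-0.41,  0.12])])
blue (((np.float64(368.9790554046631), np.float64(201.34329223632812)), (23.23042869567871, 24.33729362487793)), ((np.float64(375.6398754119873), np.float64(307.5031261444092)), (21.122949600219727, 25.673830032348633))) (array([ 0.54589884, -0.14858973,  0.02752423]), [array([-0.05, -0.38]), array([-0.39,  0.12])])
lmark (array([0.57140119, 0.15128446, 0.14982145]), [array([-0.01, -0.04]), array([-0.04,  0.01])]) [0.5712459  0.15124966 0.15      ] [0.57145196 0.15113236 0.15      ]
amark (array([ 0.45145856, -0.16415699,  0.03291002]), [array([-0.03, -0.2 ]), array([-0.2 ,  0.06])]) [ 0.45078592 -0.16406972  0.034     ] [ 0.45180773 -0.16468784  0.034     ]
bar [array([ 0.68463447, -0.14544402,  0.034     ]), array([ 0.63764288, -0.13901061,  0.034     ]), array([ 0.661409  , -0.13540079,  0.034     ]), array([ 0.6606588, -0.1498329,  0.034    ])]
barS [array([ 0.64010932, -0.13466314,  0.034     ]), array([ 0.68690239, -0.14022676,  0.034     ]), array([ 0.68531638, -0.15345845,  0.034     ]), array([ 0.63856858, -0.14922738,  0.034     ])]
```

```bash
cat >> h.py <<'E'
from scipy.spatial.transform import Rotation as Ro
def st(target=None):
    o=robot.get_obs();q=np.array(o['eef_rot']);R=Ro.from_quat(q[[1,2,3,0]]).as_matrix()
    az=np.degrees(np.arctan2(R[1,0],R[0,0]))
    print('t',round(o['time_s'],2),'tcp',np.round(o['tool_pos'],4),'az',round(az,2),'ydir',np.round(R[:,1],4),'j6deg',round(np.degrees(o['joint_positions'][5]),1),'F',np.round(o['ft_force'],2),'M',np.round(o['moment'],2),'w',round(o['width'],4))
    if target is not None: print(' need tool-frame',np.round(R.T@(np.array(target)-o['tool_pos']),4))
    return o,R
E
python3 -m inch '[{"xyz":[-0.0445,0,-0.0297],"angular":[0,0,0]},{"xyz":[-0.0445,0,-0.0297],"angular":[0,0,0]},{"xyz":[-0.0445,0,-0.0297],"angular":[0,0,0]},{"xyz":[-0.0445,0,-0.0297],"angular":[0,0,0]},{"xyz":[-0.0445,0,-0.0297],"angular":[0,0,0]}]' 1 20
python3 -m inch '[{"xyz":[-0.0445,0,-0.0297],"angular":[0,0,0]},{"xyz":[-0.0445,0,-0.0297],"angular":[0,0,0]},{"xyz":[-0.0445,0,-0.0297],"angular":[0,0,0]},{"xyz":[-0.0445,0,-0.0297],"angular":[0,0,0]},{"xyz":[-0.0445,0,-0.0297],"angular":[0,0,0]}]'
python3 -m inch '[{"xyz":[-0.0445,0,-0.0297],"angular":[0,0,0]},{"xyz":[-0.0445,0,-0.0297],"angular":[0,0,0]},{"xyz":[-0.0445,0,-0.0297],"angular":[0,0,0]},{"xyz":[-0.0445,0,-0.0297],"angular":[0,0,0]},{"xyz":[-0.0445,0,-0.0297],"angular":[0,0,0]}]'
python3 -c "
from h import *
st([.4212,-.153,.0285])"
```

```text
time_s: 0.72
tool_pos: [0.2446, 0.3508, 0.2302]
eef_rot: [-0.559, 0.559, 0.433, -0.433]
ft_force: [1.4, 0.1, -0.1]
width: 0.0869
time_s: 1.35
tool_pos: [0.3327, 0.0984, 0.2305]
eef_rot: [-0.559, 0.559, 0.433, -0.433]
ft_force: [1.0, -0.4, 0.1]
width: 0.087
time_s: 1.98
tool_pos: [0.4208, -0.1544, 0.2303]
eef_rot: [0.559, -0.559, -0.433, 0.433]
ft_force: [-0.2, 1.0, -0.2]
width: 0.0873
t 1.98 tcp [ 0.4208 -0.1544  0.2303] az 75.48 ydir [ 0.e+00  3.e-04 -1.e+00] j6deg -105.7 F [-0.21  0.95 -0.21] M [ 0.03 -0.05  0.02] w 0.0873
 need tool-frame [ 0.0014  0.2018 -0.    ]
```

```bash

python3 -m inch '[{"xyz":[0.0014,0.05,0],"angular":[0,0,0]},{"xyz":[0,0.05,0],"angular":[0,0,0]},{"xyz":[0,0.05,0],"angular":[0,0,0]},{"xyz":[0,0.032,0],"angular":[0,0,0]},{"xyz":[0,0.02,0],"angular":[0,0,0]}]' 1 20
python3 -m inch '[{"xyz":[0,0,0],"angular":[0,0,0]},{"xyz":[0,0,0],"angular":[0,0,0]},{"xyz":[0,0,0],"angular":[0,0,0]},{"xyz":[0,0,0],"angular":[0,0,0]},{"xyz":[0,0,0],"angular":[0,0,0]}]' 0.6 25
python3 -c "
from h import *
st([.4212,-.153,.0285]); d=grab('side','s1'); e=grab('top','t1')
cv2.imwrite('pics/m1.png',np.hstack([cell(d,322,312,40,400),cell(e,372,250,40,400)]))"
```

```text
time_s: 2.6
tool_pos: [0.4195, -0.1504, 0.0262]
eef_rot: [0.56, -0.558, -0.432, 0.433]
ft_force: [-0.6, -1.2, -0.2]
width: 0.087
time_s: 3.22
tool_pos: [0.422, -0.1518, 0.0297]
eef_rot: [-0.558, 0.56, 0.433, -0.433]
ft_force: [-1.1, 1.3, 6.2]
width: 0.0656
t 3.23 tcp [ 0.422  -0.1518  0.0297] az 75.52 ydir [ 0.002  -0.0012 -1.    ] j6deg -105.4 F [-1.07  1.26  6.22] M [ 0.14  0.13 -0.02] w 0.0656
 need tool-frame [-0.0014  0.0012  0.0005]
```

View pics/m1.png

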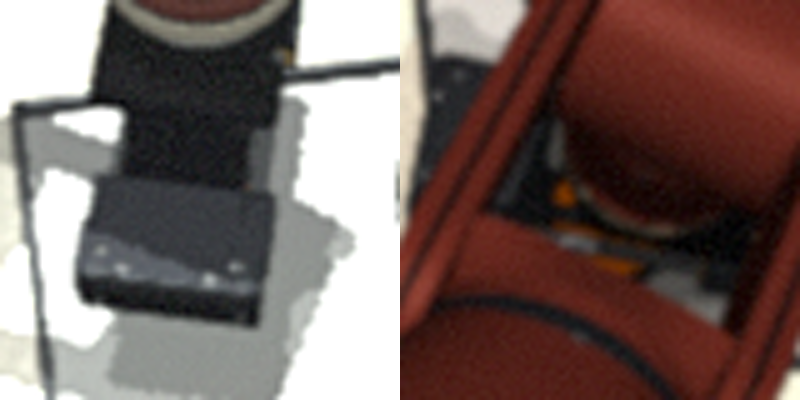

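```bash

python3 -m inch '[{"xyz":[0,-0.02,0],"angular":[0,0,0]},{"xyz":[0,-0.04,0],"angular":[0,0,0]},{"xyz":[0,-0.05,0],"angular":[0,0,0]},{"xyz":[0,-0.05,0],"angular":[0,0,0]},{"xyz":[0,-0.04,0],"angular":[0,0,0]}]'
python3 -m inch '[{"xyz":[0.0415,0,-0.0043],"angular":[0,0,0]},{"xyz":[0.0415,0,-0.0043],"angular":[0,0,0]},{"xyz":[0.0415,0,-0.0043],"angular":[0,0,0]},{"xyz":[0.0415,0,-0.0043],"angular":[0,0,0]},{"xyz":[0.0415,0,-0.0043],"angular":[0,0,0]}]'
python3 -m inch '[{"xyz":[0.0415,0,-0.0043],"angular":[0,0,0]},{"xyz":[0.0415,0,-0.0043],"angular":[0,0,0]},{"xyz":[0.0415,0,-0.0043],"angular":[0,0,0]},{"xyz":[0,0,0],"angular":[0,10.3,0]},{"xyz":[0,0,0],"angular":[0,10.3,0]}]'
python3 -m inch '[{"xyz":[0,0,0],"angular":[0,10.3,0]},{"xyz":[0,0.0185,0],"angular":[0,0,0]},{"xyz":[0,0,0],"angular":[0,0,0]},{"xyz":[0,0,0],"angular":[0,0,0]},{"xyz":[0,0,0],"angular":[0,0,0]}]'
python3 -c "
from h import *
st([.5381,.1613,.21]); d=grab('side','s2'); e=grab('top','t2')
cv2.imwrite('pics/m2.png',np.hstack([cell(d,355,170,30,400),cell(e,235,192,30,400)]))"
```

```text
time_s: 3.95
tool_pos: [0.4212, -0.1513, 0.2309]
eef_rot: [-0.558, 0.56, 0.433, -0.433]
ft_force: [0.7, 0.3, -0.4]
width: 0.0653
time_s: 4.58
tool_pos: [0.4939, 0.0457, 0.2285]
eef_rot: [-0.559, 0.559, 0.433, -0.433]
ft_force: [-0.5, -0.3, -0.5]
width: 0.0653
time_s: 5.2
tool_pos: [0.537, 0.1623, 0.2281]
eef_rot: [0.628, -0.628, -0.324, 0.325]
ft_force: [-0.4, 0.1, -0.7]
width: 0.0654
time_s: 5.82
tool_pos: [0.5376, 0.1616, 0.2103]
eef_rot: [-0.654, 0.654, 0.269, -0.269]
ft_force: [0.4, 0.0, 0.1]
width: 0.0653
t 5.83 tcp [0.5376 0.1616 0.2103] az 44.67 ydir [ 5.e-04  1.e-04 -1.e+00] j6deg -36.0 F [0.41 0.03 0.07] M [-0.02  0.02  0.  ] w 0.0653
 need tool-frame [ 0.0001  0.0003 -0.0006]
```

View pics/m2.png

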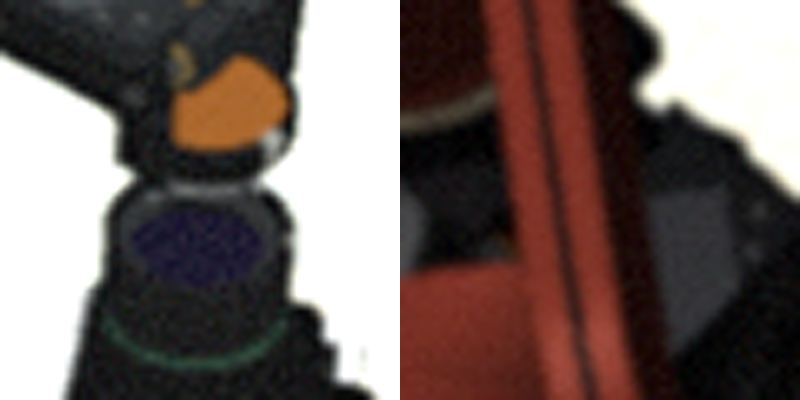

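```bash
python3 - <<'E'
from h import *
t=dict(np.load('pics/top0.npz'));s=dict(np.load('pics/side0.npz'));s2=dict(np.load('pics/s2.npz'))
C={}
for n,d,p in(('top',t,(231,197)),('side',s,(355,180))):
    P,Cc,uu,vv=cloud(d,*p,24)
    m=((P[...,2]>.142)&(P[...,2]<.16)).astype('uint8')
    cs=max(cv2.findContours(m,0,1)[0],key=cv2.contourArea);hull=cv2.convexHull(cs)
    e=cv2.fitEllipse(hull);c=(e[0][0]+uu[0,0],e[0][1]+vv[0,0]);print(n,'rim',e[1],onz(d,*c,.15));C[n]=c
    m=(Cc[...,2].astype(int)-Cc[...,1]>15).astype('uint8')
    cs=max(cv2.findContours(m,0,1)[0],key=cv2.contourArea);e=cv2.fitEllipse(cs);c=(e[0][0]+uu[0,0],e[0][1]+vv[0,0]);print(n,'purple',e,onz(d,*c,.1317),onz(d,*c,.15))
print('tri rim',ctri([t,s],[C['top'],C['side']]))
# side hover: white mark
P,Cc,uu,vv=cloud(s2,365,160,5);w=np.clip(Cc.min(-1).astype(float)-60,0,None);u,v=(uu*w).sum()/w.sum(),(vv*w).sum()/w.sum()
print('fmark px',u,v,Cc.min(-1).max(),'pos',onz(s2,u,v,.2145),onz(s2,365.3,160.2,.2145))
# orange depth
P,Cc,uu,vv=cloud(s2,355,160,22);m=(Cc[...,0].astype(int)-Cc[...,2]>50)&(Cc[...,0].astype(int)-Cc[...,1]>20)&(P[...,2]>.17)
print('orange',m.sum(),np.percentile(P[m],[2,50,98],axis=0))
A=P[m];G=np.c_[A[:,:2],np.ones(len(A))];print('plane',np.linalg.lstsq(G,A[:,2],rcond=None)[0])
P,Cc,uu,vv=cloud(s,322,316,22);m=(Cc[...,0].astype(int)-Cc[...,2]>60);A=P[m];print('tray amber',np.percentile(A,[2,50,98],axis=0))
print('amark side tray',onz(s,335,316.5,.034))
E
```

```text
top rim (33.95241928100586, 34.15085983276367) [0.53539785 0.1609398  0.15      ]
top purple ((23.632417678833008, 25.673015594482422), (19.069379806518555, 21.329347610473633), 65.75924682617188) [0.53957381 0.16351294 0.1317    ] [0.53446138 0.1606964  0.15      ]
side rim (22.840038299560547, 30.285961151123047) [0.53777078 0.15541962 0.15      ]
side purple ((23.281476974487305, 20.986454010009766), (10.028989791870117, 18.174211502075195), 94.6981430053711) [0.54126579 0.16794135 0.1317    ] [0.53716601 0.14882983 0.15      ]
tri rim (array([0.53826753, 0.16206206, 0.14336306]), [array([-0.06, -0.45]), array([-0.38,  0.12])])
fmark px 367.8535534816942 162.1938262742283 210 pos [0.56152394 0.12700375 0.2145    ] [0.55681223 0.13438596 0.2145    ]
orange 159 [[0.52671065 0.13978664 0.2060084 ]
 [0.54700773 0.15767932 0.20897263]
 [0.56552866 0.1787057  0.21175278]]
plane [ 0.17495275 -0.89804694  0.25486364]
tray amber [[ 0.3963471  -0.17785494  0.02515569]
 [ 0.422549   -0.15258565  0.02891366]
 [ 0.44865823 -0.12575159  0.03406717]]
amark side tray [ 0.45211849 -0.16514565  0.034     ]
```

```bash
python3 - <<'E'
from h import *
s=dict(np.load('pics/side0.npz'));s2=dict(np.load('pics/s2.npz'))
def edge(d,v,u0,u1):  # horizontal 50% crossing in gray along row v from u0(dark) to u1(white)
    g=d['color'].mean(-1)[v]; st_=1 if u1>u0 else -1; us=np.arange(u0,u1+st_,st_)
    p=g[us]; th=(p.min()+p.max())/2; k=np.argmax(p>th); return us[k-1]+st_*(th-p[k-1])/(p[k]-p[k-1])
print('lens left',[(v,round(edge(s,v,345,332),2)) for v in range(170,184)])
print('lens right',[(v,round(edge(s,v,362,374),2)) for v in range(168,184)])
def vedge(d,u,v0,v1):
    g=d['color'].mean(-1)[v1:v0+1,u][::-1]; th=(g.min()+g.max())/2;k=np.argmax(g>th);return v0-(k-1)-(th-g[k-1])/(g[k]-g[k-1])
print('lens top',[(u,round(vedge(s,u,168,158),2)) for u in range(348,362)])
print('filt right',[(v,round(edge(s2,v,362,376),2)) for v in range(145,168)])
c=s2['color'][154:166,358:372].astype(int);print(c.min(-1))
a=np.radians(np.arange(0,360,2))
def circ(d,cx,cy,r,z):
    q=np.array([proj(d,(cx+r*np.cos(t),cy+r*np.sin(t),z)) for t in a]);i=q[:,0].argmin();j=q[:,0].argmax();k=q[:,1].argmin();print(' L',q[i],'R',q[j],'T',q[k],'B',q[q[:,1].argmax()])
print('lens pred .538 .161');circ(s,.538,.161,.037,.15)
print('filter pred TCP');circ(s2,.5376,.1616,.033,.2145);circ(s2,.5376,.1616,.033,.1995)
for an in(-48,-51,-54):print('mark',an,proj(s2,(.5376+.0308*np.cos(np.radians(an)),.1616+.0308*np.sin(np.radians(an)),.2145)))
p=np.array(proj(s2,(.5376,.1616,.2145)));print('du/dx',np.array(proj(s2,(.5386,.1616,.2145)))-p,'dy',np.array(proj(s2,(.5376,.1626,.2145)))-p,'dz',np.array(proj(s2,(.5376,.1616,.2155)))-p)
E
```

```text
lens left [(170, np.float64(340.89)), (171, np.float64(340.28)), (172, np.float64(339.86)), (173, np.float64(339.68)), (174, np.float64(339.78)), (175, np.float64(339.75)), (176, np.float64(339.71)), (177, np.float64(339.66)), (178, np.float64(339.49)), (179, np.float64(339.44)), (180, np.float64(339.51)), (181, np.float64(339.3)), (182, np.float64(338.63)), (183, np.float64(337.93))]
lens right [(168, np.float64(365.57)), (169, np.float64(366.69)), (170, np.float64(367.6)), (171, np.float64(367.94)), (172, np.float64(368.68)), (173, np.float64(368.92)), (174, np.float64(368.79)), (175, np.float64(367.65)), (176, np.float64(367.63)), (177, np.float64(368.7)), (178, np.float64(369.03)), (179, np.float64(368.9)), (180, np.float64(368.59)), (181, np.float64(368.37)), (182, np.float64(368.26)), (183, np.float64(368.13))]
lens top [(348, np.float64(164.92)), (349, np.float64(164.57)), (350, np.float64(164.28)), (351, np.float64(164.12)), (352, np.float64(164.04)), (353, np.float64(163.95)), (354, np.float64(163.98)), (355, np.float64(163.98)), (356, np.float64(163.98)), (357, np.float64(1
[... 1462 characters left out ...]
ed .538 .161
 L [338.75433728 173.1667301 ] R [368.96020613 174.28130453] T [353.11341835 163.35714376] B [354.61718794 184.13396326]
filter pred TCP
 L [341.21785975 152.68265794] R [369.34211964 153.70183029] T [354.56111345 143.9002647 ] B [356.01291366 162.49778026]
 L [340.97106021 157.57872564] R [368.80860082 158.59189499] T [354.18522244 148.79824234] B [355.60819784 167.38248735]
mark -48 (np.float64(365.5793472706548), np.float64(158.9160431389696))
mark -51 (np.float64(365.13441207632695), np.float64(159.25256941707147))
mark -54 (np.float64(364.6615318811761), np.float64(159.57226732236558))
du/dx [ 0.42082701 -0.02875026] dy [-0.06630852 -0.28006403] dz [ 0.02627932 -0.32979298]
```

```bash

python3 -m inch '[{"xyz":[0,0.015,0],"angular":[0,0,0]},{"xyz":[0,0.015,0],"angular":[0,0,0]},{"xyz":[0,0.004,0],"angular":[0,0,0]},{"xyz":[0,0,0],"angular":[0,0,0]},{"xyz":[0,0,0],"angular":[0,0,0]}]'
python3 -c "
from h import *
st()"
python3 -m inch '[{"xyz":[0,0.001,0],"angular":[0,0,0]},{"xyz":[0,0.001,0],"angular":[0,0,0]},{"xyz":[0,0.001,0],"angular":[0,0,0]},{"xyz":[0,0.001,0],"angular":[0,0,0]},{"xyz":[0,0,0],"angular":[0,0,0]}]'
python3 -c "
from h import *
st()"
python3 -m inch '[{"xyz":[0,0.001,0],"angular":[0,0,0]},{"xyz":[0,0.001,0],"angular":[0,0,0]},{"xyz":[0,0,0],"angular":[0,0,0]},{"xyz":[0,0,0],"angular":[0,0,0]},{"xyz":[0,0,0],"angular":[0,0,0]}]'
python3 -c "
from h import *
st()"
```

```text
time_s: 6.55
tool_pos: [0.5377, 0.1617, 0.1764]
eef_rot: [-0.654, 0.654, 0.269, -0.268]
ft_force: [0.5, -0.4, -1.0]
width: 0.0654
t 6.55 tcp [0.5377 0.1617 0.1764] az 44.62 ydir [ 7.e-04  1.e-04 -1.e+00] j6deg -35.9 F [ 0.53 -0.39 -0.96] M [-0.04  0.04  0.  ] w 0.0654
time_s: 7.18
tool_pos: [0.5373, 0.1616, 0.1719]
eef_rot: [0.654, -0.654, -0.268, 0.269]
ft_force: [-0.6, 0.6, -0.1]
width: 0.0652
t 7.17 tcp [0.5373 0.1616 0.1719] az 44.62 ydir [-3.e-04 -1.e-04 -1.e+00] j6deg -35.9 F [-0.57  0.61 -0.12] M [-0.01 -0.06  0.01] w 0.0652
time_s: 7.8
tool_pos: [0.5374, 0.1616, 0.1701]
eef_rot: [0.654, -0.654, -0.268, 0.268]
ft_force: [0.2, 0.0, -1.1]
width: 0.0655
t 7.8 tcp [0.5374 0.1616 0.1701] az 44.62 ydir [ 0.  0. -1.] j6deg -35.9 F [ 0.25  0.03 -1.1 ] M [-0.06  0.01 -0.02] w 0.0655
```

```bash

for i in 1; do python3 -m inch '[{"xyz":[0,0.001,0],"angular":[0,0,0]},{"xyz":[0,0,0],"angular":[0,0,0]},{"xyz":[0,0,0],"angular":[0,0,0]},{"xyz":[0,0,0],"angular":[0,0,0]},{"xyz":[0,0,0],"angular":[0,0,0]}]' >/dev/null; done
python3 -c "
from h import *
st()"
python3 -m inch '[{"xyz":[0,0.001,0],"angular":[0,0,0]},{"xyz":[0,0,0],"angular":[0,0,0]},{"xyz":[0,0,0],"angular":[0,0,0]},{"xyz":[0,0,0],"angular":[0,0,0]},{"xyz":[0,0,0],"angular":[0,0,0]}]' >/dev/null
python3 -c "
from h import *
st()"
python3 -m inch '[{"xyz":[0,0.001,0],"angular":[0,0,0]},{"xyz":[0,0,0],"angular":[0,0,0]},{"xyz":[0,0,0],"angular":[0,0,0]},{"xyz":[0,0,0],"angular":[0,0,0]},{"xyz":[0,0,0],"angular":[0,0,0]}]' >/dev/null
python3 -c "
from h import *
st()"
```

```text
t 8.43 tcp [0.5374 0.1616 0.1691] az 44.62 ydir [ 1.e-04  0.e+00 -1.e+00] j6deg -35.9 F [ 0.5   0.68 -1.06] M [-0.05  0.01  0.01] w 0.0655
t 9.05 tcp [0.5375 0.1616 0.1681] az 44.61 ydir [ 2.e-04  0.e+00 -1.e+00] j6deg -35.9 F [ 0.55 -0.44  0.05] M [-0.01 -0.06 -0.05] w 0.0653
t 9.68 tcp [0.5375 0.1616 0.168 ] az 44.62 ydir [ 5.e-04 -0.e+00 -1.e+00] j6deg -35.9 F [-2.2   0.32  4.98] M [-0.14  0.46 -0.01] w 0.0652
```

```bash

python3 -m inch '[{"xyz":[-0.0003,-0.0002,0.0003],"angular":[0,-6,0]},{"xyz":[0,-0.0003,0],"angular":[0,-6,0]},{"xyz":[0,-0.0003,0],"angular":[0,-6,0]},{"xyz":[0,-0.0002,0],"angular":[0,-6,0]},{"xyz":[0,0,0],"angular":[0,0,0]}]' >/dev/null
python3 -c "
from h import *
st()"
python3 -m inch '[{"xyz":[0,-0.0001,0],"angular":[0,-3,0]},{"xyz":[0,0,0],"angular":[0,0,0]},{"xyz":[0,-0.0001,0],"angular":[0,-3,0]},{"xyz":[0,0,0],"angular":[0,0,0]},{"xyz":[0,0,0],"angular":[0,0,0]}]' >/dev/null
python3 -c "
from h import *
st()"
```

```text
t 10.3 tcp [0.5377 0.1617 0.169 ] az 68.57 ydir [ 1.9e-03  3.0e-04 -1.0e+00] j6deg -59.9 F [0.15 0.04 5.07] M [ 0.   -0.03  0.1 ] w 0.0653
t 10.93 tcp [0.5375 0.1618 0.169 ] az 74.45 ydir [ 1.4e-03  3.0e-04 -1.0e+00] j6deg -65.8 F [-0.13  0.2   6.51] M [-0.03  0.01  0.01] w 0.0651
```

```bash

python3 -m inch '[{"xyz":[0,0,0],"angular":[0,-2,0]},{"xyz":[0,0,0],"angular":[0,-2,0]},{"xyz":[0,0,0],"angular":[0,0,0]},{"xyz":[0,0,0],"angular":[0,0,0]},{"xyz":[0,0,0],"angular":[0,0,0]}]' >/dev/null
python3 -c "
from h import *
st()"
python3 -m inch '[{"xyz":[0,0,0],"angular":[0,-2,0]},{"xyz":[0,0,0],"angular":[0,-2,0]},{"xyz":[0,0,0],"angular":[0,0,0]},{"xyz":[0,0,0],"angular":[0,0,0]},{"xyz":[0,0,0],"angular":[0,0,0]}]' >/dev/null
python3 -c "
from h import *
st()"
```

```text
t 11.55 tcp [0.5371 0.1619 0.1683] az 78.58 ydir [ 4.e-04  4.e-04 -1.e+00] j6deg -69.9 F [1.86 1.89 2.77] M [ 0.38 -0.18  0.07] w 0.0655
t 12.18 tcp [0.5368 0.1616 0.168 ] az 82.6 ydir [-4.e-04 -1.e-04 -1.e+00] j6deg -73.9 F [ 2.12  1.57 -2.01] M [ 0.47 -0.42 -0.02] w 0.0649
```

```bash

python3 -m inch '[{"xyz":[0.0003,0.0005,-0.0004],"angular":[0,0,0]},{"xyz":[0,0.0005,0],"angular":[0,0,0]},{"xyz":[0,0.0005,0],"angular":[0,0,0]},{"xyz":[0,0.0005,0],"angular":[0,0,0]},{"xyz":[0,0,0],"angular":[0,0,0]}]' >/dev/null
python3 -c "
from h import *
st()"
python3 -m inch '[{"xyz":[0,0.0005,0],"angular":[0,0,0]},{"xyz":[0,0.0005,0],"angular":[0,0,0]},{"xyz":[0,0,0],"angular":[0,0,0]},{"xyz":[0,0,0],"angular":[0,0,0]},{"xyz":[0,0,0],"angular":[0,0,0]}]' >/dev/null
python3 -c "
from h import *
st()"
```

```text
t 12.8 tcp [0.5373 0.1617 0.1661] az 82.61 ydir [-3.e-04 -3.e-04 -1.e+00] j6deg -73.9 F [ 0.69 -0.66 -0.22] M [-0.01 -0.09  0.1 ] w 0.0652
t 13.43 tcp [0.5373 0.1619 0.1652] az 82.61 ydir [-2.e-04 -0.e+00 -1.e+00] j6deg -73.9 F [ 0.08 -0.45 -1.53] M [ 0.01 -0.07 -0.04] w 0.0653
```

```bash

python3 -m inch '[{"xyz":[0,0.0005,0],"angular":[0,0,0]},{"xyz":[0,0.0005,0],"angular":[0,0,0]},{"xyz":[0,0,0],"angular":[0,0,0]},{"xyz":[0,0,0],"angular":[0,0,0]},{"xyz":[0,0,0],"angular":[0,0,0]}]' >/dev/null
python3 -c "
from h import *
st()"
python3 -m inch '[{"xyz":[0,0.0005,0],"angular":[0,0,0]},{"xyz":[0,0,0],"angular":[0,0,0]},{"xyz":[0,0,0],"angular":[0,0,0]},{"xyz":[0,0,0],"angular":[0,0,0]},{"xyz":[0,0,0],"angular":[0,0,0]}]' >/dev/null
python3 -c "
from h import *
st(); d=grab('side','s3')
cv2.imwrite('pics/m3.png',cell(d,355,170,30,500))"
```

```text
t 14.05 tcp [0.5375 0.1619 0.1646] az 82.62 ydir [ 2.e-04  0.e+00 -1.e+00] j6deg -73.9 F [-3.92 -1.33  4.14] M [-0.01  0.4  -0.02] w 0.0653
t 14.68 tcp [0.5376 0.1619 0.1646] az 82.62 ydir [ 5.e-04  0.e+00 -1.e+00] j6deg -73.9 F [-4.47 -0.5   8.25] M [-0.06  0.6   0.09] w 0.0653
```

View pics/m3.png

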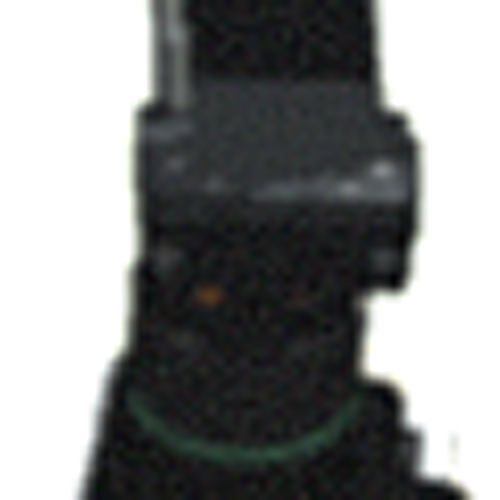

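```bash

python3 -m inch '[{"xyz":[0,0,0.0005],"angular":[0,6,0]},{"xyz":[0,0.0003,0],"angular":[0,8,0]},{"xyz":[0,0.0003,0],"angular":[0,8,0]},{"xyz":[0,0.0003,0],"angular":[0,8,0]},{"xyz":[0,0.0002,0],"angular":[0,0,0]}]' >/dev/null
python3 -c "
from h import *
st()"
python3 -m inch '[{"xyz":[0,0.0003,0],"angular":[0,8,0]},{"xyz":[0,0.0003,0],"angular":[0,8,0]},{"xyz":[0,0.0003,0],"angular":[0,8,0]},{"xyz":[0,0.0003,0],"angular":[0,0,0]},{"xyz":[0,0,0],"angular":[0,0,0]}]' >/dev/null
python3 -c "
from h import *
st()"
```

```text
t 15.35 tcp [0.5377 0.1621 0.1633] az 52.66 ydir [ 1.9e-03  5.0e-04 -1.0e+00] j6deg -43.9 F [-0.76  0.3   5.56] M [-0.01  0.02 -0.11] w 0.0654
t 15.97 tcp [0.5377 0.162  0.1623] az 28.79 ydir [ 2.e-03  3.e-04 -1.e+00] j6deg -20.1 F [-0.23  0.86  6.87] M [-0.1   0.15 -0.12] w 0.0654
```

```bash

python3 -m inch '[{"xyz":[0,0.0003,0],"angular":[0,8,0]},{"xyz":[0,0.0003,0],"angular":[0,8,0]},{"xyz":[0,0.0003,0],"angular":[0,8,0]},{"xyz":[0,0.0003,0],"angular":[0,7,0]},{"xyz":[0,0,0],"angular":[0,0,0]}]' >/dev/null
python3 -c "
from h import *
st()"
python3 -m inch '[{"xyz":[0,0.0003,0],"angular":[0,6,0]},{"xyz":[0,0.0001,0],"angular":[0,6,0]},{"xyz":[0,0,0],"angular":[0,4,0]},{"xyz":[0,0,0],"angular":[0,0,0]},{"xyz":[0,0,0],"angular":[0,0,0]}]' >/dev/null
python3 -c "
from h import *
st()"
```

```text
t 16.6 tcp [0.5378 0.1617 0.1611] az -2.28 ydir [ 2.e-03 -2.e-04 -1.e+00] j6deg 11.0 F [ 0.28 -0.91  5.84] M [-0.3   0.16 -0.11] w 0.0654
t 17.23 tcp [0.5378 0.1616 0.1609] az -18.2 ydir [ 2.e-03 -3.e-04 -1.e+00] j6deg 26.9 F [-0.09 -1.59  7.5 ] M [-0.36  0.33 -0.04] w 0.0652
```

```bash

python3 -m inch '[{"xyz":[0,0,0],"angular":[0,2,0]},{"xyz":[0,0,0],"angular":[0,2,0]},{"xyz":[0,0,0],"angular":[0,0,0]},{"xyz":[0,-0.0007,0],"angular":[0,0,0]},{"xyz":[0,-0.0005,0],"angular":[0,0,0]}]' >/dev/null
python3 -c "
from h import *
st()"
python3 -m inch '[{"xyz":[0,0,0],"angular":[0,0,0]},{"xyz":[0,0,0],"angular":[0,0,0]},{"xyz":[0,0,0],"angular":[0,0,0]},{"xyz":[0,0,0],"angular":[0,0,0]},{"xyz":[0,0,0],"angular":[0,0,0]}]' 1 >/dev/null
python3 -m inch '[{"xyz":[0,-0.01,0],"angular":[0,0,0]},{"xyz":[0,-0.03,0],"angular":[0,0,0]},{"xyz":[0,-0.03,0],"angular":[0,0,0]},{"xyz":[0,-0.03,0],"angular":[0,0,0]},{"xyz":[0,0,0],"angular":[0,0,0]}]' 
python3 -m inch '[{"xyz":[0.05,0,0.03],"angular":[0,0,0]},{"xyz":[0.05,0,0.03],"angular":[0,0,0]},{"xyz":[0.05,0,0.03],"angular":[0,0,0]},{"xyz":[0.05,0,0.03],"angular":[0,0,0]},{"xyz":[0,0,0],"angular":[0,0,0]}]' 
python3 -c "
from h import *
st([.662,-.1445,.2]); d=grab('side','s4');e=grab('top','t4')
cv2.imwrite('pics/m4.png',np.hstack([cell(d,355,180,22,400),cell(e,231,197,22,400)]))"
```

```text
t 17.85 tcp [0.5373 0.1618 0.161 ] az -22.3 ydir [ 8.e-04 -1.e-04 -1.e+00] j6deg 31.0 F [ 3.34 -0.63 -0.54] M [-0.24 -0.36 -0.02] w 0.0652
time_s: 19.1
tool_pos: [0.5388, 0.1622, 0.265]
eef_rot: [0.694, -0.693, 0.135, -0.139]
ft_force: [-0.7, -0.1, 0.2]
width: 0.0873
time_s: 19.73
tool_pos: [0.7691, 0.1962, 0.2521]
eef_rot: [-0.692, 0.695, -0.141, 0.135]
ft_force: [-0.8, -0.1, -1.5]
width: 0.0868
t 19.73 tcp [0.7691 0.1962 0.2521] az -22.43 ydir [-0.0089 -0.0015 -1.    ] j6deg 31.1 F [-0.81 -0.09 -1.48] M [-0.08  0.14  0.06] w 0.0868
 need tool-frame [ 0.0315  0.0536 -0.3556]
```

View pics/m4.png

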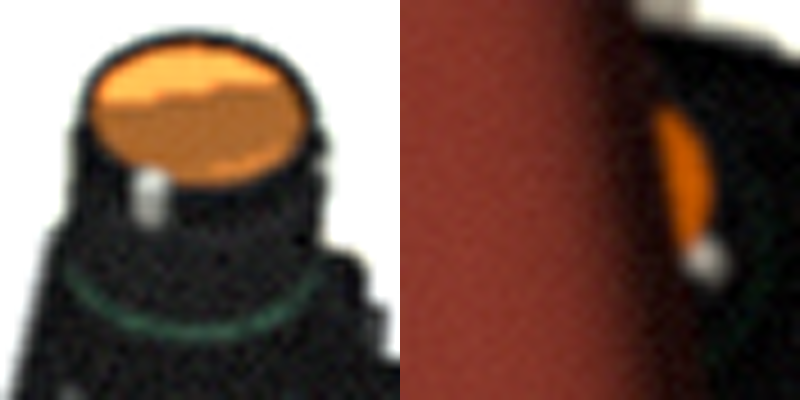

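```bash
python3 - <<'E'
from h import *
t=dict(np.load('pics/top0.npz'));s=dict(np.load('pics/side0.npz'));s4=dict(np.load('pics/s4.npz'));t4=dict(np.load('pics/t4.npz'))
for n,d,p in(('top',t,(363,157)),('side',s,(426,306))):
    P,C,uu,vv=cloud(d,*p,22);g=C.astype(int).max(-1);g2=cv2.resize(g.astype('f4'),None,fx=4,fy=4,interpolation=1)
    bg=np.median(g[0]);m=(g2<bg/2).astype('uint8')
    cs=max(cv2.findContours(m,0,1)[0],key=cv2.contourArea);e=cv2.fitEllipse(cv2.convexHull(cs))
    c=((e[0][0]+.5)/4-.5+uu[0,0],(e[0][1]+.5)/4-.5+vv[0,0]);print(n,e[1],'bg',bg,'z.018',onz(d,*c,.018),'z.012',onz(d,*c,.012))
    # bar: depth above .026
    mb=(P[...,2]>.0265)&(P[...,2]<.05)&(g>g.min()+0);A=P[mb][:,:2].astype('f4');r=cv2.minAreaRect(A);print(' bar',r,'mean',A.mean(0))
    # brightness bar (light on black)
    sub=((g2>bg*.45)).astype('uint8');k=np.zeros_like(sub);cv2.fillPoly(k,[cv2.convexHull(cs)],1);k=cv2.erode(k,np.ones((13,13)));sub&=k
    cb=max(cv2.findContours(sub,0,1)[0],key=cv2.contourArea);w=cb[:,0].astype(float);w=(w+.5)/4-.5+[uu[0,0],vv[0,0]]
    W=np.array([onz(d,*q,.034)[:2] for q in w],'f4');print(' barcol',cv2.minAreaRect(W))
ms=onz(s4,349.1,177.3,.165);mt=onz(t4,242.5,203.3,.165);print('fmark',ms,mt,[np.degrees(np.arctan2(q[1]-.1612,q[0]-.5378)) for q in(ms,mt)],[np.hypot(q[1]-.1612,q[0]-.5378) for q in(ms,mt)])
P,C,uu,vv=cloud(s4,354,174,22);C=C.astype(int);m=(C[...,0]-C[...,2]>40);m=cv2.resize(m.astype('f4'),None,fx=4,fy=4)>.5
e=cv2.fitEllipse(max(cv2.findContours(m.astype('uint8'),0,1)[0],key=cv2.contourArea));c=((e[0][0]+.5)/4-.5+uu[0,0],(e[0][1]+.5)/4-.5+vv[0,0]);print('glass side',e,onz(s4,*c,.16),onz(s4,*c,.165))
mm=(C[...,0]-C[...,2]>50);print('glass z',np.median(P[mm],0))
E
```

```text
top (117.43839263916016, 119.22462463378906) bg 106.0 z.018 [ 0.6594659  -0.14186042  0.018     ] z.012 [ 0.66156012 -0.14246842  0.012     ]
 bar ((0.6606490015983582, -0.14215725660324097), (0.014167411252856255, 0.04574516415596008), 85.96185302734375) mean [ 0.6589686  -0.14270546]
 barcol ((0.661422073841095, -0.14212432503700256), (0.013838566839694977, 0.04577389732003212), 82.82864379882812)
side (114.10357666015625, 129.87954711914062) bg 170.0 z.018 [ 0.66117521 -0.14876328  0.018     ] z.012 [ 0.66311763 -0.14525562  0.012     ]
 bar ((0.6629706621170044, -0.14549703896045685), (0.015514706261456013, 0.045810598880052567), 82.29216003417969) mean [ 0.66234004 -0.146058  ]
 barcol ((0.6626676321029663, -0.14483363926410675), (0.014648404903709888, 0.047034069895744324), 83.76354217529297)
fmark [0.52131554 0.13337562 0.165     ] [0.51884558 0.13354976 0.165     ] [np.float64(-120.64448253672981), np.float64(-124.43089119593417)] [np.float64(0.03234090064178892), np.float64(0.03352320726314523)]
glass side ((91.0908203125, 73.25093078613281), (59.86081314086914, 94.56246948242188), 95.38402557373047) [0.53904571 0.16290778 0.16      ] [0.53789997 0.15753378 0.165     ]
glass z [0.53903489 0.16398873 0.15982651]
```

```bash

python3 -m inch '[{"xyz":[0,0,0],"angular":[0,10.63,0]},{"xyz":[0,0,0],"angular":[0,10.63,0]},{"xyz":[0,0,0],"angular":[0,10.63,0]},{"xyz":[0,0,0],"angular":[0,10.63,0]},{"xyz":[0,0,0],"angular":[0,10.63,0]}]' >/dev/null
python3 -m inch '[{"xyz":[0,0,0],"angular":[0,10.63,0]},{"xyz":[0,0,0],"angular":[0,10.63,0]},{"xyz":[0.05,0,-0.0096],"angular":[0,0,0]},{"xyz":[0.05,0,-0.0096],"angular":[0,0,0]},{"xyz":[0.05,0,-0.0096],"angular":[0,0,0]}]' >/dev/null
python3 -m inch '[{"xyz":[0.05,0,-0.0096],"angular":[0,0,0]},{"xyz":[0.05,0,-0.0096],"angular":[0,0,0]},{"xyz":[0.05,0,-0.0096],"angular":[0,0,0]},{"xyz":[0.05,0,-0.0096],"angular":[0,0,0]},{"xyz":[0,0,0],"angular":[0,0,0]}]' >/dev/null
python3 -m inch '[{"xyz":[0,0.03,0],"angular":[0,0,0]},{"xyz":[0,0.03,0],"angular":[0,0,0]},{"xyz":[0,0,0],"angular":[0,0,0]},{"xyz":[0,0,0],"angular":[0,0,0]},{"xyz":[0,0,0],"angular":[0,0,0]}]' 0.5
python3 -c "
from h import *
st([.6615,-.1426,.029])"
```

```text
time_s: 22.32
tool_pos: [0.6604, -0.1427, 0.2036]
eef_rot: [-0.47, 0.469, -0.527, 0.53]
ft_force: [0.5, 0.0, 0.2]
width: 0.0472
t 22.32 tcp [ 0.6604 -0.1427  0.2036] az -96.76 ydir [ 0.0035 -0.0012 -1.    ] j6deg 77.9 F [0.49 0.03 0.17] M [-0.04  0.16 -0.05] w 0.0472
 need tool-frame [-0.0004  0.1746  0.0005]
```

```bash

python3 -m inch '[{"xyz":[0,0.05,0.0006],"angular":[0,0,0]},{"xyz":[0,0.05,0],"angular":[0,0,0]},{"xyz":[0,0.04,0],"angular":[0,0,0]},{"xyz":[0,0.02,0],"angular":[0,0,0]},{"xyz":[0,0.01,0],"angular":[0,0,0]}]' >/dev/null
python3 -m inch '[{"xyz":[0,0.0046,0],"angular":[0,0,0]},{"xyz":[0,0,0],"angular":[0,0,0]},{"xyz":[0,0,0],"angular":[0,0,0]},{"xyz":[0,0,0],"angular":[0,0,0]},{"xyz":[0,0,0],"angular":[0,0,0]}]' 
python3 -m inch '[{"xyz":[0,0,0],"angular":[0,0,0]},{"xyz":[0,0,0],"angular":[0,0,0]},{"xyz":[0,0,0],"angular":[0,0,0]},{"xyz":[0,0,0],"angular":[0,0,0]},{"xyz":[0,0,0],"angular":[0,0,0]}]' 0.08 20
python3 -c "
from h import *
st([.6615,-.1426,.029])"
```

```text
time_s: 23.58
tool_pos: [0.6602, -0.143, 0.0269]
eef_rot: [-0.47, 0.469, -0.529, 0.529]
ft_force: [1.2, -0.5, -0.3]
width: 0.0434
time_s: 24.2
tool_pos: [0.66, -0.1429, 0.0265]
eef_rot: [-0.47, 0.469, -0.529, 0.529]
ft_force: [1.2, 0.1, 0.2]
width: 0.0135
t 24.2 tcp [ 0.66   -0.1429  0.0265] az -96.79 ydir [ 1.e-04  0.e+00 -1.e+00] j6deg 77.9 F [1.21 0.15 0.18] M [-0.07  0.15 -0.01] w 0.0135
 need tool-frame [-0.0005 -0.0025  0.0014]
```

```bash

python3 -m inch '[{"xyz":[0,-0.02,0],"angular":[0,0,0]},{"xyz":[0,-0.05,0],"angular":[0,0,0]},{"xyz":[0,-0.06,0],"angular":[0,0,0]},{"xyz":[0,-0.05,0],"angular":[0,0,0]},{"xyz":[0,-0.02,0],"angular":[0,0,0]}]' >/dev/null
python3 -m inch '[{"xyz":[-0.048,0,-0.0265],"angular":[0,0,0]},{"xyz":[-0.048,0,-0.0265],"angular":[0,0,0]},{"xyz":[-0.048,0,-0.0265],"angular":[0,0,0]},{"xyz":[-0.048,0,-0.0265],"angular":[0,0,0]},{"xyz":[-0.048,0,-0.0265],"angular":[0,0,0]}]' >/dev/null
python3 -m inch '[{"xyz":[-0.048,0,-0.0265],"angular":[0,0,0]},{"xyz":[0,0.02,0],"angular":[0,0,0]},{"xyz":[0,0.008,0],"angular":[0,0,0]},{"xyz":[0,0,0],"angular":[0,0,0]},{"xyz":[0,0,0],"angular":[0,0,0]}]' 
python3 -c "
from h import *
st([.5362,.1617,.1765]); d=grab('side','s5')
cv2.imwrite('pics/m5.png',cell(d,355,170,30,600))
def edge(d,v,u0,u1):
    g=d['color'].mean(-1)[v]; st_=1 if u1>u0 else -1; us=np.arange(u0,u1+st_,st_)
    p=g[us]; th=(p.min()+p.max())/2; k=np.argmax(p>th); return us[k-1]+st_*(th-p[k-1])/(p[k]-p[k-1])
for v in range(144,184,2): print(v,round(edge(d,v,348,330),2),round(edge(d,v,362,380),2))
"
```

```text
time_s: 26.08
tool_pos: [0.5368, 0.1607, 0.1986]
eef_rot: [-0.469, 0.469, -0.529, 0.529]
ft_force: [-0.2, -0.6, 0.0]
width: 0.0136
t 26.07 tcp [0.5368 0.1607 0.1986] az -96.9 ydir [ 0.e+00 -1.e-04 -1.e+00] j6deg 105.5 F [-0.15 -0.58  0.03] M [-0.07  0.17  0.11] w 0.0136
 need tool-frame [-0.0009  0.0221 -0.0007]
144 340.78 376.13
146 340.77 376.8
148 341.45 376.87
150 341.8 377.24
152 341.85 376.85
154 341.8 376.69
156 341.54 376.41
158 341.43 375.78
160 341.3 375.39
162 341.0 375.15
164 340.91 371.28
166 341.01 370.51
168 341.22 370.4
170 340.83 369.37
172 339.98 368.75
174 339.86 368.96
176 339.94 368.68
178 339.62 368.88
180 339.54 368.52
182 338.68 368.35
```

View pics/m5.png

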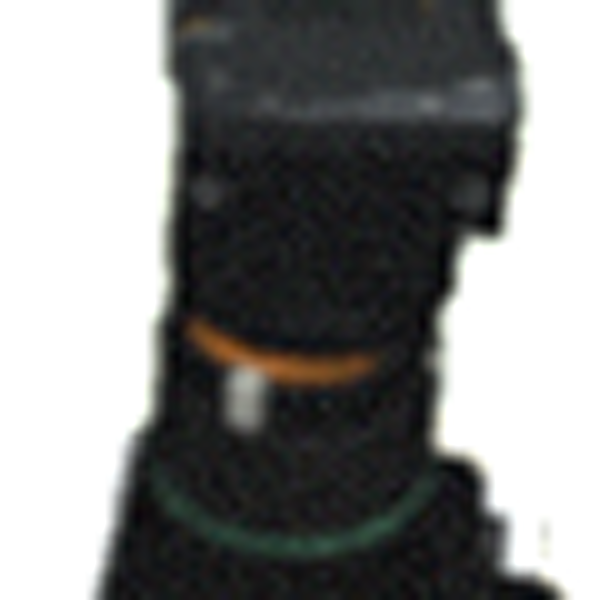

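```bash
python3 - <<'E'
from h import *
s=dict(np.load('pics/s5.npz'));a=np.radians(np.arange(0,360,2))
for z,r,c in((.178,.037,(.5383,.1607)),(.19,.037,(.5383,.1607)),(.165,.033,(.5377,.1617)),(.15,.037,(.5377,.1617))):
    q=np.array([proj(s,(c[0]+r*np.cos(t),c[1]+r*np.sin(t),z)) for t in a]);i=q[:,0].argmin();j=q[:,0].argmax();print(z,r,'L',q[i],'R',q[j],'B',q[q[:,1].argmax()])
E
```

```text
0.178 0.037 L [339.30278672 164.61522177] R [370.07979984 165.74239418] B [355.48233332 175.61879812]
0.19 0.037 L [339.4835442  160.81840396] R [370.51007819 161.95092298] B [355.80046558 171.83459522]
0.165 0.033 L [340.45722041 168.43931319] R [367.65538544 169.43871935] B [354.74338483 178.21000454]
0.15 0.037 L [338.5946893  172.98022919] R [368.7899641  174.09423747] B [354.44875158 183.93985964]
```

```bash

python3 -m inch '[{"xyz":[-0.0009,0.005,-0.0009],"angular":[0,0,0]},{"xyz":[0,0.005,0],"angular":[0,0,0]},{"xyz":[0,0.002,0],"angular":[0,0,0]},{"xyz":[0,0,0],"angular":[0,0,0]},{"xyz":[0,0,0],"angular":[0,0,0]}]' >/dev/null
python3 -c "
from h import *
st()"
python3 -m inch '[{"xyz":[0,0.001,0],"angular":[0,0,0]},{"xyz":[0,0.001,0],"angular":[0,0,0]},{"xyz":[0,0,0],"angular":[0,0,0]},{"xyz":[0,0,0],"angular":[0,0,0]},{"xyz":[0,0,0],"angular":[0,0,0]}]' >/dev/null
python3 -c "
from h import *
st()"
python3 -m inch '[{"xyz":[0,0.001,0],"angular":[0,0,0]},{"xyz":[0,0.001,0],"angular":[0,0,0]},{"xyz":[0,0,0],"angular":[0,0,0]},{"xyz":[0,0,0],"angular":[0,0,0]},{"xyz":[0,0,0],"angular":[0,0,0]}]' >/dev/null
python3 -c "
from h import *
st()"
```

```text
t 26.75 tcp [0.5355 0.1629 0.1866] az -96.79 ydir [ 2.e-04  0.e+00 -1.e+00] j6deg 105.6 F [ 0.4  -0.4  -0.62] M [ 0.01  0.2  -0.03] w 0.0138
t 27.38 tcp [0.5354 0.1628 0.1845] az -96.79 ydir [ 0. -0. -1.] j6deg 105.6 F [ 0.34 -0.24 -0.19] M [-0.03  0.18 -0.02] w 0.0138
t 28.0 tcp [0.5354 0.1628 0.1825] az -96.79 ydir [ 1.e-04 -0.e+00 -1.e+00] j6deg 105.6 F [ 0.18 -0.14 -0.89] M [-0.02  0.15 -0.06] w 0.0138
```

```bash

python3 -m inch '[{"xyz":[0.0008,0.001,0.0003],"angular":[0,0,0]},{"xyz":[0,0.001,0],"angular":[0,0,0]},{"xyz":[0,0.001,0],"angular":[0,0,0]},{"xyz":[0,0,0],"angular":[0,0,0]},{"xyz":[0,0,0],"angular":[0,0,0]}]' >/dev/null
python3 -c "
from h import *
st()"
python3 -m inch '[{"xyz":[0,0.001,0],"angular":[0,0,0]},{"xyz":[0,0.001,0],"angular":[0,0,0]},{"xyz":[0,0.0005,0],"angular":[0,0,0]},{"xyz":[0,0,0],"angular":[0,0,0]},{"xyz":[0,0,0],"angular":[0,0,0]}]' >/dev/null
python3 -c "
from h import *
st()"
python3 -m inch '[{"xyz":[0,0.0005,0],"angular":[0,0,0]},{"xyz":[0,0.0005,0],"angular":[0,0,0]},{"xyz":[0,0.0005,0],"angular":[0,0,0]},{"xyz":[0,0,0],"angular":[0,0,0]},{"xyz":[0,0,0],"angular":[0,0,0]}]' >/dev/null
python3 -c "
from h import *
st()"
```

```text
t 28.62 tcp [0.5356 0.162  0.1795] az -96.79 ydir [ 0. -0. -1.] j6deg 105.6 F [-0.43 -0.74 -1.08] M [-0.01  0.09 -0.03] w 0.014
t 29.25 tcp [0.5356 0.162  0.1769] az -96.79 ydir [-0.  0. -1.] j6deg 105.5 F [ 0.33 -0.19 -0.23] M [-0.05  0.15 -0.  ] w 0.0139
t 29.88 tcp [0.5357 0.162  0.1764] az -96.79 ydir [ 4.e-04 -0.e+00 -1.e+00] j6deg 105.5 F [-4.17 -0.59  5.87] M [-0.18  0.73 -0.06] w 0.0139
```

```bash

python3 -m inch '[{"xyz":[0,-0.0005,0],"angular":[0,0,0]},{"xyz":[0,-0.0004,0],"angular":[0,0,0]},{"xyz":[0,0,0],"angular":[0,0,0]},{"xyz":[0,0,0],"angular":[0,0,0]},{"xyz":[0,0,0],"angular":[0,0,0]}]' 
python3 -m inch '[{"xyz":[0,0,0],"angular":[0,0,0]},{"xyz":[0,0,0],"angular":[0,0,0]},{"xyz":[0,0,0],"angular":[0,0,0]},{"xyz":[0,0,0],"angular":[0,0,0]},{"xyz":[0,0,0],"angular":[0,0,0]}]' 0.6
python3 -m inch '[{"xyz":[0,-0.01,0],"angular":[0,0,0]},{"xyz":[0,-0.03,0],"angular":[0,0,0]},{"xyz":[0,-0.04,0],"angular":[0,0,0]},{"xyz":[0,-0.02,0],"angular":[0,0,0]},{"xyz":[0,0,0],"angular":[0,0,0]}]' 
python3 -m inch '[{"xyz":[-0.055,0,0],"angular":[0,0,0]},{"xyz":[-0.055,0,0],"angular":[0,0,0]},{"xyz":[-0.055,0,0],"angular":[0,0,0]},{"xyz":[-0.055,0,0],"angular":[0,0,0]},{"xyz":[0,0,0],"angular":[0,0,0]}]' 
python3 -c "
from h import *
st(); d=grab('side','s6');e=grab('top','t6')
cv2.imwrite('pics/m6.png',np.vstack([np.hstack([cell(d,355,180,26,390),cell(e,231,197,26,390)]),cv2.resize(d['color'][:,:,::-1],(780,585))[380//3*0+100:310]]))"
```

```text
time_s: 30.5
tool_pos: [0.5357, 0.162, 0.1764]
eef_rot: [-0.47, 0.469, -0.529, 0.529]
ft_force: [-1.5, 0.1, 3.3]
width: 0.0135
time_s: 31.12
tool_pos: [0.5356, 0.1618, 0.1764]
eef_rot: [-0.469, 0.47, -0.529, 0.529]
ft_force: [0.4, -0.7, 2.3]
width: 0.05
time_s: 31.75
tool_pos: [0.5365, 0.1622, 0.278]
eef_rot: [-0.47, 0.469, -0.528, 0.529]
ft_force: [-1.0, -0.2, -0.1]
width: 0.0521
time_s: 32.38
tool_pos: [0.5599, 0.3836, 0.2722]
eef_rot: [0.469, -0.472, 0.529, -0.527]
ft_force: [-1.0, 0.0, -0.7]
width: 0.0523
t 32.38 tcp [0.5599 0.3836 0.2722] az -96.55 ydir [-0.0049 -0.0015 -1.    ] j6deg 124.3 F [-1.05  0.04 -0.67] M [-0.11  0.17  0.03] w 0.0523
```

View pics/m6.png

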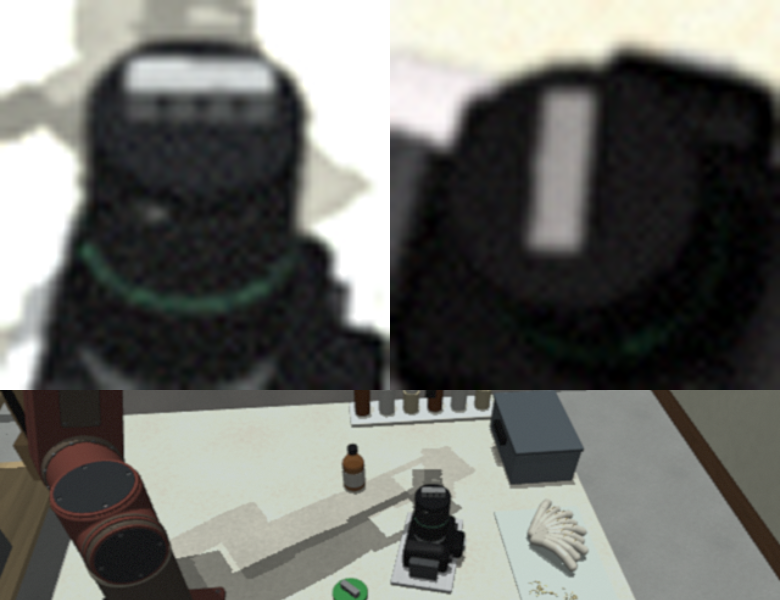

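```bash
python3 - <<'E'
from h import *
s0=dict(np.load('pics/side0.npz'));s=dict(np.load('pics/s6.npz'));t=dict(np.load('pics/t6.npz'))
for n,d,p in(('top',t,(231,197)),('side',s,(355,174))):
    P,C,uu,vv=cloud(d,*p,20);m=(P[...,2]>.163)&(P[...,2]<.173);b=(P[...,2]>.178)&(P[...,2]<.19)
    A=P[m];c=A.mean(0);print(n,'roof z',np.median(A[:,2]),'n',m.sum(),'slope',np.linalg.lstsq(np.c_[A[:,:2]-c[:2],np.ones(len(A))],A[:,2],rcond=None)[0][:2],'bar z',np.median(P[b][:,2]),b.sum(),'bar xy',P[b].mean(0)[:2])
def bl(d):
    P,C,uu,vv=cloud(d,377,309,22);m=(C[...,2].astype(int)-C[...,1]>20);return uu[m].mean(),vv[m].mean()
print('blue px',bl(s0),bl(s)); robot.finish_job()
E
```

```text
top roof z 0.1683248768558807 n 760 slope [-0.00310411 -0.00335251] bar z 0.18368416048943703 152 bar xy [0.53579621 0.16087175]
side roof z 0.167364316869005 n 389 slope [0.00856335 0.00997951] bar z 0.18316198088278268 103 bar xy [0.53875411 0.15790131]
blue px (np.float64(375.64270152505446), np.float64(307.51416122004355)) (np.float64(375.64270152505446), np.float64(307.51416122004355))
the job is handed in; nothing more can be done
```

The amber filter is threaded fully home on the lens and the lens cap sits on it. The gripper is open and clear, and the job is handed in. It took 32 s of the 70 s.

**Filter:**
- I set it on top of the thread at A ≈ −35°, with the flange about 7.2 mm above the rim (7.3 mm expected).
- Turned back with about 5 N of push, it came off the rib starts at A ≈ −3°. I lowered it to 3.8 mm above the rim, the height given for dropped in.
- I turned it forward about 105° with no more than about 8 N of push. The height stopped falling at the rim. The glass measured 159.8 mm high, which puts the ring top at about 165 mm, as it should be when home.

**Cap:** the roof measured 167.4 mm (side camera) and 168.3 mm (top camera), against 168 mm nominal. Fitted slopes were under 1°, so it is fully down and level.

**Other things:** the blue filter is in exactly the same place in the image as at the start. I did not measure the other bench items again, but the arm felt no unexpected contact.

**What disagreed:**
- The side and top cameras differed by 2–3 mm in position. I settled the lens centre by feel, keeping the sideways force low.
- The final mark angle read about −104° from the side camera and −108° from the top. The arm's own turn gives about −102°. All three lie between home (−90°) and tight (−112°).

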